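# Latch the cover of the open sample mill

## Task

Two identical sample mills stand on the bench of the mobile laboratory; one is already latched, the other has its top latch open. On the open one, swing the wire loop down so that it hooks over the keeper on the front cover, and only then press the upright lever down past centre until it lies flat, so that the latch holds the cover pulled in on its seal.

Things in the scene. Friction and masses are not known exactly. Their poses are not given: they have to be found in the camera images.
- mill: The unlatched sample mill, fixed to the bench: blue-grey steel box with pale metal front cover, 240 by 140 mm (x, y), flat top 120 mm above the bench. Origin: centre of its underside; x runs from the front cover to the rear, z up. Its draw latch lies along x in the middle of the top; the lever pivots on a line along y at x = 0, z = 138 mm. The other mill, its lever already flat, is not listed.
- keeper (a point): Middle of the top edge of the keeper: a steel tongue on top of the front cover, 36 mm wide (y), 4 mm thick, 18 mm high, leaning 20 degrees to the front, foot 83 mm and top edge 90 mm in front of the mill's origin. The loop's crossbar must lie in front of it, under its lean.
- hook_bar (a point): Middle of the 8 mm round crossbar, 56 mm wide along y, at the end of the steel wire loop; a finger tab 42 mm wide and 4 mm thick goes on 28 mm past it. Two 6 mm side wires, nothing between them, run 110 mm to a pin on the lever. Hooked, the bar lies on the cover, its centre 4 mm above the top and 89 to 105 mm in front of the mill's origin (85 once tightened).
- bail (a joint): Angle of the wire loop to the lever, rad; the loop's angle above level, to the front, is this minus lever: at first 1.0 to 1.4, held by slight friction. It turns on a pin across the lever, 24 mm along it from the lever's pivot. Pushed forward and down from behind, at bar or tab, it swings over and below about 0.8 falls by its own weight onto the cover, past the keeper.
- lever (a joint): Latch lever angle, rad: 0 flat to the rear, 1.57 upright; starts at 1.27 to 1.47, stays where left. Steel plate 34 mm wide, 6 thick, rounded end 95 mm from the pivot. Push its front face near the end rearward, then down: with the loop hooked it tightens (a few N) over the last 0.7 rad, passes centre 0.15 before flat and stays down. If lowered before hooking, the loop falls short of the keeper.
- cover (a joint): How far the latch has pulled the front cover rearward against its springy seal, m: 0 when free (gap of 4 mm), about 0.0035 with the latch shut.

How it is judged (in metres and radians):
On the way, in this order (a step that is already met when the one before it is completed fails the run):
1. the loop's crossbar lies in front of the keeper, down on the cover, while the lever still stands up (x of hook_bar in the frame of mill below -0.084 m and z of hook_bar in the frame of mill below 0.132 m and value of joint lever above 0.8 rad), for 0.2 s.
2. the lever is pressed down past centre and the cover is pulled in (value of joint lever below 0.1 rad and value of joint cover above 0.002 m), for 0.2 s.
At the end, for the whole second after the job is handed in: The open mill's lever lies flat (within 0.1 rad), its loop is hooked with the crossbar down in front of the keeper (bar centre within 12 mm of the top), and the latch alone holds the cover pulled in by more than 2 mm (all of step 2 and x of hook_bar in the frame of mill below -0.08 m and z of hook_bar in the frame of mill below 0.132 m); the robot touches nothing.
It also fails if it takes over 45 s, if anything falls off the work surface, if the arm or the gripper's body presses on something with over 40 N, if the wrist force passes 120 N, or if a joint passes its speed limit or range.

## Robot

A 6-joint arm with a two-finger parallel gripper is mounted at the origin on the work surface. World frame = base frame: x ahead of the robot, y to its left, z up, the work surface at z = 0. Lengths are in mm, angles in rad, forces in N, time in s.
With the tool pointing down it reaches from about 350 to 875 mm from the base axis. Payload 4.2 kg.
Tool frame: the origin (TCP) lies at the very end of the fingers, on their centre line; the grasp point (between the pads) lies 19 mm behind it; z points along the fingers, y is the direction in which the jaws open and shut (so a half turn about z gives the same grasp; the last joint's range is limited). The gripper opens to 85 mm and grips with 20 to 120 N. Pads are 22 mm wide; open, the fingers measure 114 mm over their backs; the gripper's body (76 mm by 85 mm) begins 54 mm behind the grasp point. The pads swing forward as they close: fully open they stand 13 mm farther back than shut.
Start: joints at [1.385, 0.385, 0.008, 0, -1.194, -0.259], TCP at [268.89, 564.179, 206.912] pointing down, gripper open.
Joint ranges: [-3.14, 3.14], [-1.21, 2.06], [-1.07, 1.41], [-3.16, 2.05], [-2.99, -0.16], [-3.1, 3.1]. Speed limits (rad/s): [2.79, 2.79, 3.14, 3.14, 3.14, 3.14].

## Interface

Orientations are given as a unit quaternion [x, y, z, w].
In Python, from bench import arm gives the robot as it stands.
- The arm moves only by the tool apply_moves, never from a script. Its argument "plan" is one flat list of numbers, 5 for each row, row after row: the gripper's target within -1 to 1 (shut at 1, half-way at 0, fully open at -1), then the shift along the world's x, y, z in m, then the turn about the world's z in degrees. A call has 1 to 8 rows; each row is the pose to reach, as a shift and turn from the pose commanded when the call began; what a row does not reach only later rows make up. A row lasts 1/12 s, in which the tool goes at most 41.7 mm and 7.16 degrees, less where a joint would pass 70% of its speed; a pose out of reach is approached as far as the arm can. A call with a gripper value outside its range is refused whole. The fingers move at their own pace and stop on an object; the grip force is fixed at half the most. Time passes only in rows, so rows that repeat a pose let the fingers close. It gives the time, the measured TCP pose, the force and the opening at its end, in the units of the state.
- arm.read_state(): the state, without advancing time (a new reading comes with each control period).
- arm.get_image(name): name is "side" or "top"; returns a dict with "color" (480x640x3 uint8, red, green, blue), "range_z" (480x640 float32, mm along the optical axis (not along the pixel's ray), 0 where there is no reading), "camera_matrix" (3x3 intrinsics, pixels), "k1" (the pictures are not rectified: a ray, as slopes to the right and down, at radius r is drawn at 1 + k1 r^2 times it, then the intrinsics apply), "camera_from_world" (4x4, takes a point from world to camera coordinates). Camera axes: x right, y down, z forward; pixel columns grow to the right and rows downward; lengths in mm; the calibration is good to about 2 mm. A picture is of the moment at which its call begins.
- arm.job_done(): hands the job in, once; it reports no verdict.
The state is a dict: "clock": time; "joints": joint angles; "joint_vel": joint speeds; "joint_efforts": joint torques, N m; "position": TCP position; "ee_rot": TCP orientation; "contact_force": force on the tool from outside, world axes, zero at the start; "wrist_torque": the same for the moment, N m; "gripper_width": finger opening in mm.
Only numpy, scipy, OpenCV 4.12 (cv2) and the standard library are available. Lean on these libraries where they do the work, as an engineer would, in place of code of your own. Each camera call takes 0.05 s, during which the arm holds its last target.

## Working session

There is one attempt and no reset: what is moved stays moved. The work goes in short steps, Python scripts to look and compute and a tool call to move; the robot and the scene stay as the last step left them, time stands still between calls to the robot, and variables do not carry over. Pictures are saved under pics/ and viewed, and the job is handed in when it is done.

Besides the shell and the picture viewer there is one more tool, called after ">>>" by a JSON object that holds its "op" and its "data", one argument or row to a line. apply_moves: Moves the arm, as the interface text tells. Its arguments: {"type":"object","properties":{"plan":{"type":"array","items":{"type":"number"}}},"required":["plan"]}

```bash
ls; mkdir -p pics
python3 - <<'E'
from bench import arm
import cv2,numpy as np
s=arm.read_state();print(s)
for n in("side","top"):
    d=arm.get_image(n);cv2.imwrite(f"pics/{n}0.png",d["color"][:,:,::-1]);print(n,d["camera_matrix"],d["k1"],d["camera_from_world"]);np.savez(f"{n}0.npz",**d)
E
```

```text
pics
{'clock': 0.0, 'joints': array([ 1.38457301e+00,  3.85575225e-01,  6.61617822e-03, -4.78015718e-04,
       -1.19398445e+00, -2.58597359e-01]), 'joint_vel': array([-8.24989926e-04,  8.88403482e-05,  2.02581402e-03, -4.22452232e-04,
       -1.68581447e-04,  2.41995822e-04]), 'joint_efforts': array([-6.90400229e-04, -3.92287910e+01,  1.88408464e+01,  4.18634221e+00,
       -4.63429664e-03,  9.51641965e-07]), 'position': array([268.65375064, 563.61166275, 205.80970241]), 'ee_rot': array([ 9.75348566e-01, -2.20667107e-01, -1.83158376e-04,  1.08091730e-03]), 'contact_force': array([ 0.42194945, -0.31880518,  0.58142703]), 'wrist_torque': array([ 0.05996453, -0.01224957,  0.00632864]), 'gripper_width': 85.53444249106148}
side [[586.2578471    0.         318.41554293]
 [  0.         586.2578471  229.15798281]
 [  0.           0.           1.        ]] -0.059560684136970056 [[-4.11606408e-01  9.11319721e-01 -8.74815081e-03  2.51580658e+02]
 [ 7.24555830e-01  3.21400013e-01 -6.09689167e-01 -3.16259658e+02]
 [-5.52810106e-01 -2.57290492e-01 -7.92592322e-01  1.40080811e+03]
 [ 0.00000000e+00  0.00000000e+00  0.00000000e+00  1.00000000e+00]]
top [[438.80638451   0.         320.43148605]
 [  0.         438.80638451 234.44579925]
 [  0.           0.           1.        ]] 0.03441344205342047 [[ 4.46710916e-03 -9.99277924e-01  3.77316366e-02 -3.67500777e+01]
 [-9.96525843e-01 -7.58644916e-03 -8.29378666e-02  5.25605149e+02]
 [ 8.31642283e-02 -3.72300585e-02 -9.95840165e-01  7.22694066e+02]
 [ 0.00000000e+00  0.00000000e+00  0.00000000e+00  1.00000000e+00]]
```

View pics/side0.png

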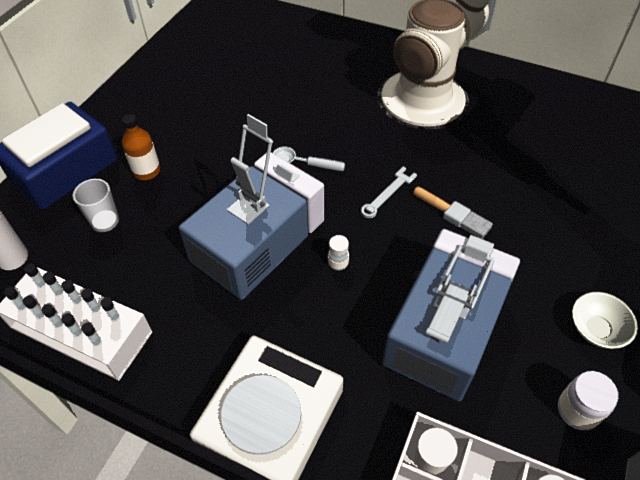

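View pics/top0.png

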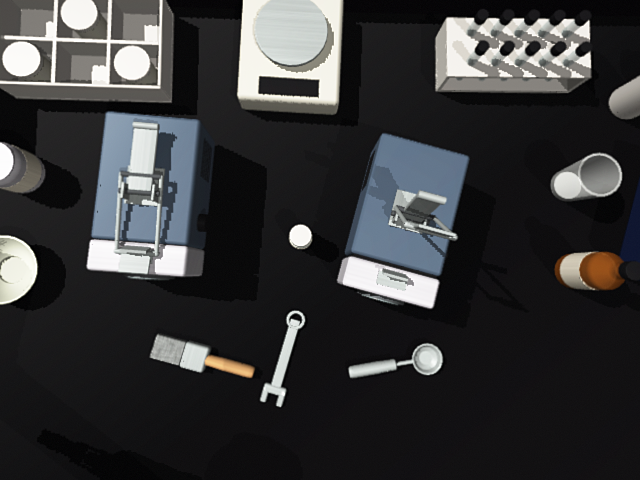

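The open mill is the one at right in the top view (around pixel 405,210; cover at 388,282), with its lever upright and loop standing. I'll measure it now.

```bash
cat > h.py <<'E'
import numpy as np,cv2
def load(n): return dict(np.load(n))
def pts(d):
    K=d["camera_matrix"];T=d["camera_from_world"];k=float(d["k1"])
    h,w=d["range_z"].shape
    u,v=np.meshgrid(np.arange(w),np.arange(h))
    uv=np.stack([u,v],-1).reshape(-1,1,2).astype(float)
    n=cv2.undistortPoints(uv,K,np.array([k,0,0,0.])).reshape(h,w,2)
    z=d["range_z"]
    P=np.dstack([n*z[...,None],z])
    W=(P-T[:3,3])@T[:3,:3]
    W[z==0]=np.nan
    return W
def ray(d,u,v):
    K=d["camera_matrix"];T=d["camera_from_world"];k=float(d["k1"])
    n=cv2.undistortPoints(np.array([[[u,v]]],float),K,np.array([k,0,0,0.])).ravel()
    R=T[:3,:3];return -R.T@T[:3,3],R.T@np.array([n[0],n[1],1])
def plane(d,u,v,z):
    o,r=ray(d,u,v);return o+r*(z-o[2])/r[2]
def tri(a,b):
    A=[];B=[]
    for o,r in(a,b):
        r=r/np.linalg.norm(r);M=np.eye(3)-np.outer(r,r);A.append(M);B.append(M@o)
    return np.linalg.lstsq(np.vstack(A),np.hstack(B),rcond=None)[0]
E
python3 - <<'E'
from h import *
for n in("top","side"):
    d=load(n+"0.npz");W=pts(d)
    c=d["color"].astype(int)
    m=(W[...,2]>112)&(W[...,2]<128)&(W[...,1]<30 if n=="top" else W[...,1]<30)&(W[...,0]>300)&(W[...,0]<800)&(W[...,1]>-250)
    blue=m&(c[...,2]-c[...,0]>15); white=m&(c[...,0]>150)
    for nm,mm in(("blue",blue),("all",m)):
        mm=cv2.morphologyEx(mm.astype(np.uint8),cv2.MORPH_CLOSE,np.ones((5,5)))
        nn,l,st,ce=cv2.connectedComponentsWithStats(mm)
        if nn<2: continue
        i=1+np.argmax(st[1:,4]);P=W[(l==i)];P=P[~np.isnan(P[:,0])]
        P=P[(P[:,2]>112)&(P[:,2]<128)]
        print(n,nm,st[i],"z med",np.median(P[:,2]),cv2.minAreaRect(P[:,:2].astype(np.float32)),cv2.boxPoints(cv2.minAreaRect(P[:,:2].astype(np.float32))).round(1).tolist())
    crop=d["color"][110:320,320:490] if n=="top" else d["color"][100:300,170:340]
    cv2.imwrite(f"pics/{n}z.png",cv2.resize(crop,None,fx=3.5 if n=="side" else 2.8,fy=3.5 if n=="side" else 2.8,interpolation=cv2.INTER_CUBIC)[:,:,::-1][:600])
    if 1:
        # high points near mill
        hi=(W[...,2]>135)&(W[...,1]<0)&(W[...,1]>-260)&(W[...,0]>300)&(W[...,0]<750)
        Q=W[hi];print(n,len(Q));
        v,u=np.where(hi)
        for a,b in((135,150),(150,170),(170,190),(190,210),(210,230),(230,250),(250,300)):
            s=(Q[:,2]>a)&(Q[:,2]<=b)
            if s.any():print(a,b,s.sum(),Q[s].min(0).round(),Q[s].max(0).round(),Q[s].mean(0).round(1))
E
```

```text
top blue [ 351  134  116  142 9513] z med 120.55574675598702 ((566.2174072265625, -164.9351806640625), (139.77406311035156, 188.93118286132812), 75.10643768310547) [[457.0, -208.1999969482422], [639.5, -256.79998779296875], [675.5, -121.69999694824219], [492.8999938964844, -73.0999984741211]]
top all [  342   134   125   175 13048] z med 120.59180628911315 ((541.9722290039062, -159.01388549804688), (140.86737060546875, 238.77801513671875), 75.06659698486328) [[408.5, -196.3000030517578], [639.2000122070312, -257.79998779296875], [675.5, -121.69999694824219], [444.79998779296875, -60.20000076293945]]
top 1666
135 150 252 [ 452. -186.  135.] [ 552. -118.  150.] [ 507.9 -149.3  141.6]
150 170 197 [ 535. -187.  150.] [ 556. -129.  170.] [ 543.5 -159.1  162.8]
170 190 179 [ 529. -187.  170.] [ 555. -128.  190.] [ 544.8 -159.5  180.2]
190 210 193 [ 523. -185.  190.] [ 557. -126.  210.] [ 546.4 -159.1  199.9]
210 230 156 [ 517. -182.  210.] [ 562. -124.  229.] [ 546.  -158.9  217.3]
230 250 274 [ 512. -181.  230.] [ 564. -122.  249.] [ 550.1 -159.8  236.7]
250 300 415 [ 500. -180.  250.] [ 
[... 508 characters left out ...]
8), 74.96239471435547) [[412.20001220703125, -194.89999389648438], [644.5, -257.29998779296875], [681.4000244140625, -119.9000015258789], [449.1000061035156, -57.5]]
side 1473
135 150 213 [ 454. -186.  135.] [ 563. -118.  149.] [ 524.8 -148.4  141. ]
150 170 136 [ 541. -188.  150.] [ 561. -128.  170.] [ 552.2 -155.5  162.4]
170 190 131 [ 540. -187.  170.] [ 561. -126.  190.] [ 554.  -149.2  179.7]
190 210 137 [ 523. -183.  190.] [ 563. -125.  210.] [ 553.3 -150.7  200.1]
210 230 181 [ 519. -184.  210.] [ 568. -123.  230.] [ 549.  -156.1  220.1]
230 250 205 [ 513. -182.  230.] [ 569. -122.  250.] [ 546.4 -156.   237. ]
250 300 470 [ 505. -181.  250.] [ 530. -119.  297.] [ 515.9 -148.1  276.4]
```

```bash
python3 -c "import bench;print([x for x in dir(bench.arm) if x[0]!='_'])"
```

```text
['IKError', 'get_image', 'job_done', 'read_state']
```

View pics/sidez.png

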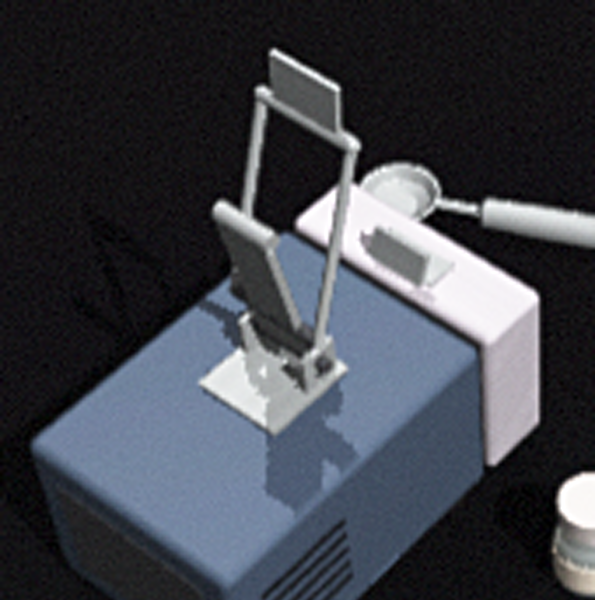

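View pics/topz.png

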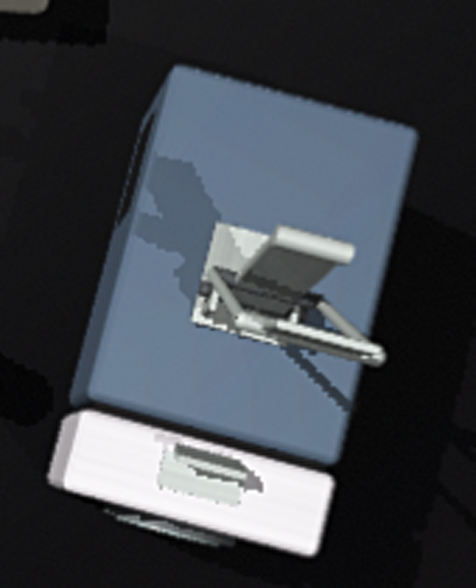

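```bash
cat >> h.py <<'E'
C=np.array([544.5,-158.2]);YAW=np.radians(-15.0)
def mf(W):
    c,s=np.cos(YAW),np.sin(YAW);q=W[...,:2]-C
    return np.dstack([q[...,0]*c+q[...,1]*s,-q[...,0]*s+q[...,1]*c,W[...,2]]) if W.ndim==3 else np.stack([q[...,0]*c+q[...,1]*s,-q[...,0]*s+q[...,1]*c,W[...,2]],-1)
def wf(x,y):
    c,s=np.cos(YAW),np.sin(YAW);return C+np.array([x*c-y*s,x*s+y*c])
E
python3 - <<'E'
from h import *
for n in("top","side"):
    M=mf(pts(load(n+"0.npz")))
    k=(abs(M[...,1])<40)&(abs(M[...,0])<130)&(M[...,2]>124)
    Q=M[k];print(n)
    for z in range(124,304,10):
        s=(Q[:,2]>=z)&(Q[:,2]<z+10)
        R=Q[s]
        if len(R)<1:continue
        f=R[R[:,0]<-2];b=R[R[:,0]>=-2]
        print(z,'front' ,len(f),f.mean(0).round() if len(f) else'',(np.percentile(f[:,1],[2,98]).round() if len(f) else ''),'rear',len(b),b.mean(0).round() if len(b) else'',(np.percentile(b[:,0],[2,98]).round(),np.percentile(b[:,1],[2,98]).round()) if len(b) else '')
E
```

```text
top
124 front 142 [-61.   4. 126.] [-21.  25.] rear 68 [ 27.  12. 125.] (array([ 7., 53.]), array([ 0., 25.]))
134 front 183 [-53.  -1. 140.] [-28.  26.] rear 15 [ -0.   1. 141.] (array([-2.,  1.]), array([-28.,  27.]))
144 front 79 [ -5.  -0. 148.] [-23.  21.] rear 5 [ -1. -22. 146.] (array([-2., -0.]), array([-23., -20.]))
154 front 40 [ -3.  -2. 159.] [-26.  15.] rear 13 [ -0.  -1. 162.] (array([-2.,  5.]), array([-24.,  26.]))
164 front 15 [ -2.  -3. 166.] [-27.  26.] rear 138 [  1.  -1. 168.] (array([-2.,  5.]), array([-28.,  29.]))
174 front 15 [ -4.  -8. 180.] [-29.  30.] rear 74 [  1.  -0. 179.] (array([-1.,  4.]), array([-27.,  22.]))
184 front 17 [ -6.  -1. 189.] [-29.  30.] rear 81 [  3.   0. 189.] (array([2., 6.]), array([-16.,  16.]))
194 front 21 [-10.  -6. 199.] [-29.  30.] rear 75 [  5.   1. 199.] (array([4., 7.]), array([-16.,  16.]))
204 front 21 [-13.  -3. 209.] [-28.  30.] rear 83 [  7.   1. 209.] (array([5., 9.]), array([-16.,  16.]))
214 front 22 [-17.  -2. 219.] [-28.  30.] rear 73 [  9.   0. 218.] (array([ 7., 11.]), array([-17.,  16.]))
224 front 21 [-20.  -6
[... 1345 characters left out ...]
2.] rear 49 [ 15.   4. 209.] (array([11., 17.]), array([-13.,  18.]))
214 front 40 [-13.   3. 219.] [-29.  32.] rear 46 [ 17.   5. 219.] (array([13., 19.]), array([-13.,  18.]))
224 front 42 [-17.   2. 229.] [-30.  32.] rear 65 [ 18.   5. 230.] (array([11., 20.]), array([-14.,  18.]))
234 front 42 [-21.   0. 239.] [-29.  32.] rear 91 [ 16.   2. 236.] (array([11., 21.]), array([-16.,  19.]))
244 front 41 [-24.   2. 249.] [-29.  32.] rear 0  
254 front 40 [-28.   5. 259.] [-30.  32.] rear 0  
264 front 162 [-29.   4. 269.] [-29.  31.] rear 0  
274 front 101 [-31.   1. 279.] [-20.  22.] rear 0  
284 front 101 [-32.   2. 289.] [-20.  21.] rear 0  
294 front 46 [-33.   1. 295.] [-20.  20.] rear 0
```

>>> {"op": "apply_moves", "data": {
  "plan": [1,0,0,0.042,5,1,0,0,0.083,10.5,1,0,0,0.125,10.5,1,0,0,0.15,10.5,1,0.014,-0.036,0.15,10.5,1,0.028,-0.073,0.15,10.5,1,0.042,-0.11,0.15,10.5,1,0.056,-0.147,0.15,10.5]
}}

```text
clock: 0.77
position: [324.9, 415.4, 356.3]
ee_rot: [0.992, -0.13, -0.0, 0.0]
contact_force: [0.1, -0.1, 0.3]
gripper_width: 0.4
```

>>> {"op": "apply_moves", "data": {
  "plan": [1,0.014,-0.038,0,0,1,0.028,-0.076,0,0,1,0.042,-0.114,0,0,1,0.056,-0.152,0,0,1,0.07,-0.19,0,0,1,0.084,-0.228,0,0,1,0.098,-0.266,0,0,1,0.112,-0.304,0,0]
}}

```text
clock: 1.43
position: [436.7, 111.2, 356.8]
ee_rot: [0.991, -0.13, -0.0, -0.0]
contact_force: [1.2, 0.9, 0.6]
gripper_width: -0.2
```

>>> {"op": "apply_moves", "data": {
  "plan": [1,0.014,-0.038,0,0,1,0.028,-0.076,0,0,1,0.042,-0.114,0,0,1,0.056,-0.152,0,0,1,0.07,-0.19,0,0,1,0.088,-0.228,0,0,1,0.105,-0.27,0,0,1,0.105,-0.27,0,0]
}}

```text
clock: 2.1
position: [543.0, -161.8, 354.6]
ee_rot: [0.991, -0.133, -0.002, 0.001]
contact_force: [0.4, 1.3, -0.4]
gripper_width: -0.1
```

>>> {"op": "apply_moves", "data": {
  "plan": [1,0,0,-0.03,0,1,0,0,-0.06,0,1,0,0,-0.075,0,1,0,0,-0.087,0,1,0,0,-0.087,0]
}}

```text
clock: 2.52
position: [539.9, -156.3, 266.2]
ee_rot: [0.991, -0.131, -0.004, -0.0]
contact_force: [0.8, 0.1, -0.3]
gripper_width: -0.3
```

```bash
cat > look.py <<'E'
import sys
from bench import arm
from h import *
t=sys.argv[1]
s=arm.read_state();print(s["clock"],s["position"].round(1),mf(s["position"]).round(1),s["contact_force"].round(1))
ims=[]
for n,(a,b,c,e) in(("side",(60,300,150,390)),("top",(100,340,300,540))):
    d=arm.get_image(n);np.savez(f"{n}{t}.npz",**d)
    ims.append(cv2.resize(d["color"][a:b,c:e],(400,400),interpolation=cv2.INTER_CUBIC))
cv2.imwrite(f"pics/l{t}.png",np.hstack(ims)[:,:,::-1])
E
python3 look.py 1
```

```text
2.5167 [ 539.9 -156.3  266.2] [ -4.9   0.6 266.2] [ 0.8  0.1 -0.3]
```

View pics/l1.png

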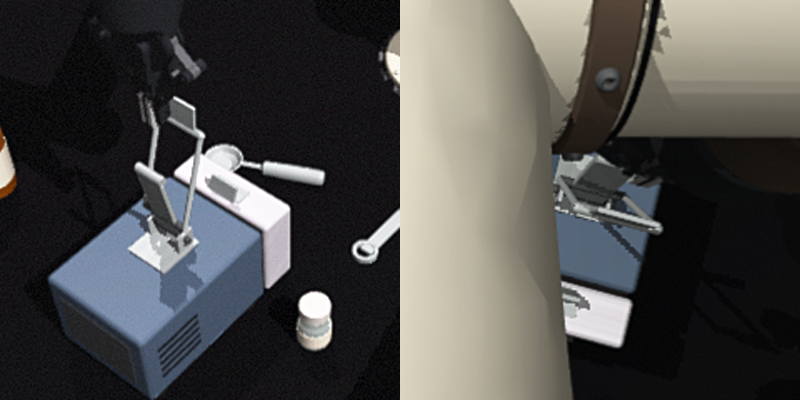

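>>> {"op": "apply_moves", "data": {
  "plan": [1,-0.01,0.003,-0.001,0,1,-0.02,0.005,-0.003,0,1,-0.03,0.008,-0.005,0,1,-0.04,0.011,-0.008,0,1,-0.049,0.013,-0.011,0,1,-0.057,0.015,-0.014,0,1,-0.064,0.017,-0.016,0,1,-0.07,0.019,-0.018,0]
}}

```text
clock: 3.28
position: [471.7, -137.6, 252.6]
ee_rot: [0.991, -0.13, 0.001, -0.0]
contact_force: [-0.2, -0.0, 0.5]
gripper_width: -0.0
```

```bash
python3 look.py 2
```

```text
3.2833 [ 471.7 -137.6  252.6] [-75.7   1.  252.6] [-0.2 -0.   0.5]
```

View pics/l2.png

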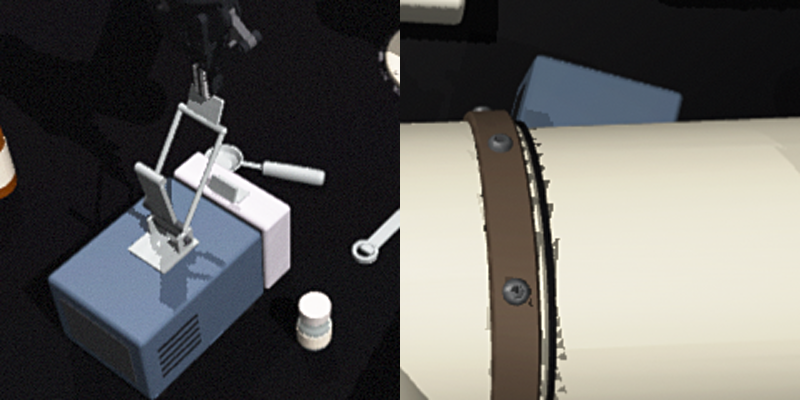

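The loop (bar around side-crop pixel 205,118) now leans well forward with the finger still on its tab. It needs to go a bit further.

>>> {"op": "apply_moves", "data": {
  "plan": [1,-0.008,0.002,-0.005,0,1,-0.014,0.004,-0.012,0,1,-0.02,0.005,-0.02,0,1,-0.025,0.007,-0.03,0,1,-0.025,0.007,-0.03,0,1,-0.025,0.007,-0.03,0]
}}

```text
clock: 3.88
position: [447.2, -130.9, 222.1]
ee_rot: [0.991, -0.13, -0.0, 0.0]
contact_force: [-0.0, 0.3, 0.2]
gripper_width: -0.1
```

```bash
python3 look.py 3
```

```text
3.8833 [ 447.2 -130.9  222.1] [-101.     1.2  222.1] [-0.   0.3  0.2]
```

View pics/l3.png

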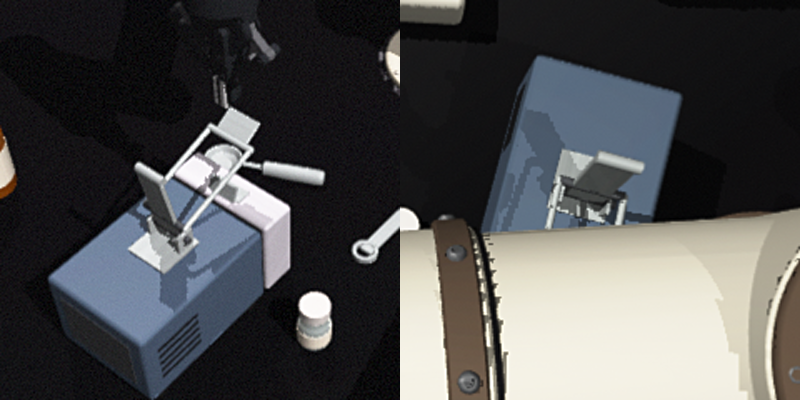

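The loop has left the finger and is coming down, with its bar around side-crop pixel 230,138. I'll wait with the finger lifted and check again.

>>> {"op": "apply_moves", "data": {
  "plan": [1,0,0,0.02,0,1,0,0,0.04,0,1,0,0,0.06,0,1,0,0,0.06,0,1,0,0,0.06,0]
}}

```text
clock: 4.4
position: [448.1, -130.9, 283.5]
ee_rot: [0.991, -0.13, 0.002, -0.0]
contact_force: [-0.6, 0.8, 0.2]
gripper_width: 0.2
```

```bash
python3 look.py 4
python3 - <<'E'
from h import *
M=mf(pts(load("side4.npz")))
k=(abs(M[...,1])<40)&(M[...,0]<30)&(M[...,0]>-150)&(M[...,2]>124)&(M[...,2]<245)
Q=M[k]
for x in range(-145,30,8):
    R=Q[(Q[:,0]>=x)&(Q[:,0]<x+8)]
    if len(R):print(x,len(R),np.percentile(R[:,2],[5,50,95]).round(),np.percentile(R[:,1],[2,98]).round())
E
```

```text
4.4 [ 448.1 -130.9  283.5] [-100.2    1.5  283.5] [-0.6  0.8  0.2]
-129 16 [124. 125. 125.] [-18.  20.]
-121 41 [124. 125. 127.] [-18.  22.]
-113 60 [124. 125. 127.] [-19.  21.]
-105 68 [125. 127. 129.] [-26.  30.]
-97 48 [125. 128. 136.] [-29.  32.]
-89 142 [127. 133. 140.] [-27.  31.]
-81 45 [124. 131. 136.] [-28.  31.]
-73 20 [134. 137. 140.] [-31.  32.]
-65 21 [136. 139. 142.] [-28.  32.]
-57 23 [138. 143. 146.] [-28.  32.]
-49 25 [142. 146. 148.] [-30.  31.]
-41 22 [146. 148. 152.] [-29.  32.]
-33 24 [146. 151. 154.] [-28.  32.]
-25 11 [153. 155. 158.] [28. 31.]
-17 19 [125. 156. 159.] [22. 32.]
-9 32 [124. 143. 162.] [ 8. 32.]
-1 211 [125. 144. 166.] [-26.  31.]
7 346 [126. 177. 236.] [-22.  25.]
15 212 [125. 225. 237.] [-16.  20.]
23 20 [124. 125. 126.] [-22.  24.]
```

View pics/l4.png

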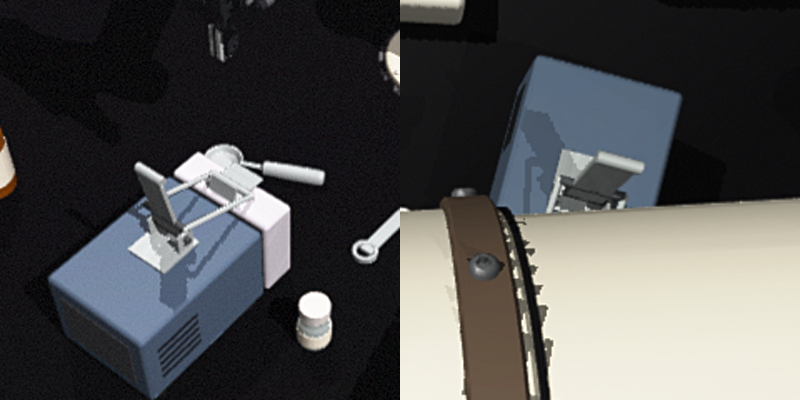

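The loop is hooked: the bar is at mill x ≈ -100 and z ≈ 125, in front of the keeper, and the lever is still up. Next I'll bring the finger in front of the lever.

>>> {"op": "apply_moves", "data": {
  "plan": [1,0.03,-0.008,0,0,1,0.055,-0.015,0,0,1,0.072,-0.02,0,0,1,0.072,-0.02,-0.02,0,1,0.072,-0.02,-0.04,0,1,0.072,-0.02,-0.06,0,1,0.072,-0.02,-0.07,0]
}}

```text
clock: 5.08
position: [517.1, -150.6, 208.1]
ee_rot: [0.991, -0.131, -0.003, -0.0]
contact_force: [0.2, -0.4, 0.6]
gripper_width: 0.4
```

>>> {"op": "apply_moves", "data": {
  "plan": [1,0.012,-0.003,0,0,1,0.024,-0.006,0,0,1,0.032,-0.008,0,0,1,0.039,-0.01,0,0,1,0.046,-0.012,-0.003,0,1,0.052,-0.014,-0.007,0,1,0.058,-0.016,-0.012,0,1,0.064,-0.017,-0.016,0]
}}

```text
clock: 5.75
position: [588.6, -169.0, 200.5]
ee_rot: [0.992, -0.13, 0.007, 0.001]
contact_force: [4.3, -1.4, 10.1]
gripper_width: 0.2
```

```bash
python3 look.py 5
```

```text
5.75 [ 588.6 -169.   200.5] [ 45.4   1.  200.5] [ 4.3 -1.4 10.1]
```

View pics/l5.png

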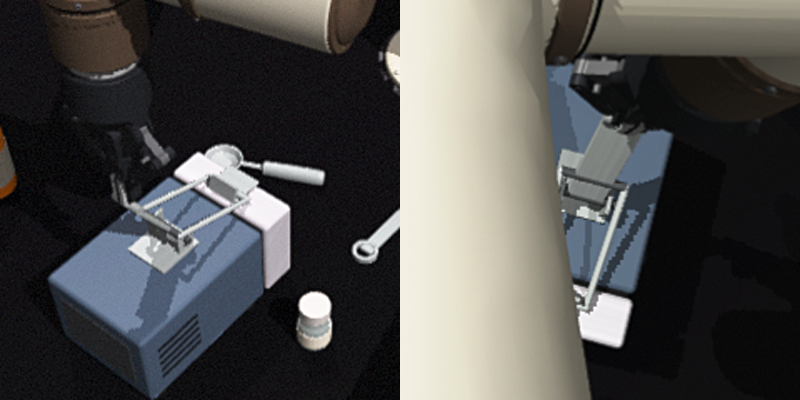

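>>> {"op": "apply_moves", "data": {
  "plan": [1,0.004,-0.001,-0.006,0,1,0.008,-0.002,-0.012,0,1,0.012,-0.003,-0.019,0,1,0.014,-0.004,-0.026,0,1,0.016,-0.004,-0.033,0,1,0.018,-0.005,-0.04,0,1,0.019,-0.005,-0.046,0,1,0.019,-0.005,-0.046,0]
}}

```text
clock: 6.52
position: [601.1, -172.7, 147.9]
ee_rot: [0.991, -0.131, -0.002, -0.0]
contact_force: [-1.1, 0.0, 0.1]
gripper_width: -0.2
```

```bash
python3 look.py 6
```

```text
6.5167 [ 601.1 -172.7  147.9] [ 58.4   0.6 147.9] [-1.1  0.   0.1]
```

View pics/l6.png

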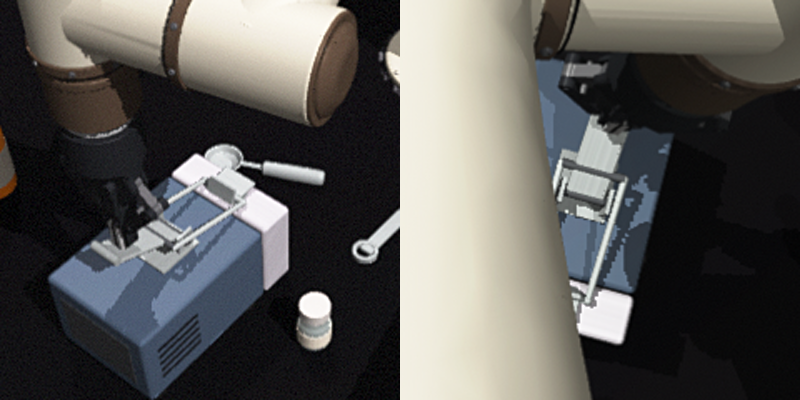

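The lever looks flat and the force has dropped to zero, so it appears to have snapped over centre. I'll press lightly to confirm, then lift clear.

>>> {"op": "apply_moves", "data": {
  "plan": [1,0,0,-0.004,0,1,0,0,-0.008,0,1,0,0,-0.008,0]
}}

```text
clock: 6.87
position: [601.9, -172.8, 141.4]
ee_rot: [0.991, -0.13, -0.0, -0.0]
contact_force: [0.2, -0.0, 0.7]
gripper_width: -0.0
```

>>> {"op": "apply_moves", "data": {
  "plan": [1,0,0,0.03,0,1,0,0,0.06,0,1,0,0,0.1,0,1,0,0,0.14,0,1,-0.01,0.04,0.16,0,1,-0.02,0.08,0.16,0,1,-0.03,0.12,0.16,0,1,-0.04,0.16,0.16,0]
}}

```text
clock: 7.53
position: [561.3, -13.8, 301.7]
ee_rot: [0.991, -0.131, -0.0, -0.0]
contact_force: [0.4, 0.9, -0.4]
gripper_width: 0.3
```

>>> {"op": "apply_moves", "data": {
  "plan": [1,-0.01,0.04,0,0,1,-0.02,0.08,0,0,1,-0.03,0.12,0,0,1,-0.04,0.16,0,0,1,-0.05,0.2,0,0,1,-0.06,0.24,0,0,1,-0.06,0.24,0,0,1,-0.06,0.24,0,0]
}}

```text
clock: 8.2
position: [501.2, 226.6, 301.0]
ee_rot: [0.992, -0.128, -0.001, 0.001]
contact_force: [-0.0, 0.1, -0.5]
gripper_width: -0.1
```

```bash
python3 look.py 7
python3 - <<'E'
from h import *
for n in("side","top"):
  M=mf(pts(load(n+"7.npz")))
  k=(abs(M[...,1])<40)&(M[...,0]<110)&(M[...,0]>-150)&(M[...,2]>123)&(M[...,2]<245)
  Q=M[k];print(n)
  for x in range(-137,110,8):
    R=Q[(Q[:,0]>=x)&(Q[:,0]<x+8)]
    if len(R):print(x,len(R),np.percentile(R[:,2],[5,50,95]).round(1),np.percentile(R[:,1],[2,98]).round())
E
```

```text
8.2 [501.2 226.6 301. ] [-141.4  360.5  301. ] [-0.   0.1 -0.5]
side
-121 7 [126.  127.5 127.8] [-14.  20.]
-113 73 [125.6 127.9 130.5] [-19.  20.]
-105 75 [124.2 128.1 130. ] [-19.  32.]
-97 44 [124.7 127.3 129.8] [-18.  23.]
-89 109 [125.2 134.1 140.3] [-28.  32.]
-81 127 [123.7 128.3 137.5] [-28.  31.]
-73 25 [125.3 129.7 130.9] [-29.  35.]
-65 22 [127.9 132.1 135. ] [-29.  32.]
-57 28 [124.3 132.4 135.3] [-29.  35.]
-49 28 [123.8 134.6 137.5] [-30.  32.]
-41 28 [131.9 136.  137.7] [-30.  32.]
-33 29 [123.5 137.4 140.7] [-29.  32.]
-25 27 [123.9 138.7 141.8] [-28.  33.]
-17 41 [123.8 140.5 144. ] [-29.  32.]
-9 74 [123.3 141.5 147. ] [-28.  32.]
-1 130 [124.3 142.4 145.7] [-29.  31.]
7 112 [125.3 145.  147.3] [-28.  31.]
15 110 [123.4 147.9 150.7] [-28.  32.]
23 129 [123.6 149.9 152.3] [-26.  31.]
31 85 [123.4 152.2 155.1] [-15.  25.]
39 76 [124.3 156.  158.3] [-14.  18.]
47 62 [156.4 159.2 161.4] [-15.  18.]
55 68 [158.3 161.3 164. ] [-14.  18.]
63 66 [161.8 164.9 167. ] [-14.  19.]
71 67 [164.1 167.7 169.8] [-14.  18.]
79 61 [123.4 170.4 175.7] [-26.  20.]
87 110 [170.4 175.4 17
[... 525 characters left out ...]
  30.]
-33 51 [135.9 139.4 141.2] [-32.  30.]
-25 69 [123.1 140.3 142.3] [-31.  29.]
-17 199 [123.2 125.2 146.8] [-30.  29.]
-9 262 [123.5 142.3 147. ] [-30.  29.]
-1 233 [139.7 144.2 147.6] [-30.  29.]
7 206 [136.4 146.7 149.1] [-30.  29.]
15 262 [125.1 150.  152. ] [-30.  29.]
23 157 [142.9 152.3 155.1] [-22.  20.]
31 180 [123.5 154.8 157.7] [-26.  23.]
39 147 [155.9 158.4 160.4] [-17.  16.]
47 150 [158.4 160.9 163.2] [-16.  16.]
55 151 [161.4 163.8 165.9] [-17.  16.]
63 158 [163.9 166.7 169.2] [-17.  16.]
71 158 [166.8 169.4 172.1] [-16.  16.]
79 179 [170.5 175.8 178.6] [-17.  16.]
87 44 [173.9 176.1 177.9] [-17.  16.]
95 2 [123.2 123.4 123.6] [18. 31.]
103 1 [123.2 123.2 123.2] [13. 13.]
```

View pics/l7.png

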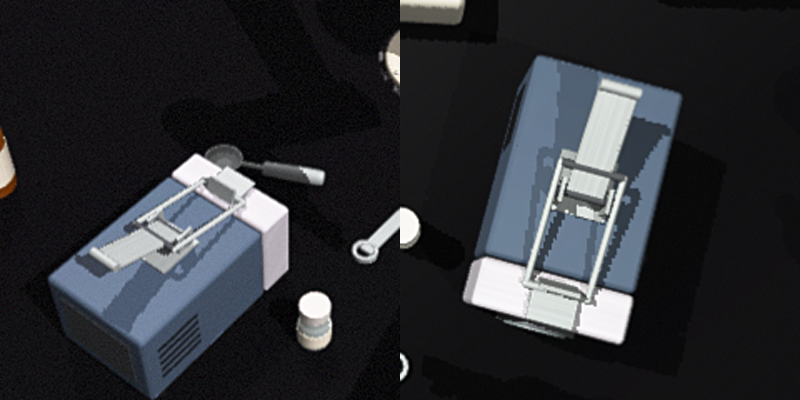

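Run:
```python
from h import *
ims=[]
for t in "67":
  d=load(f"side{t}.npz");M=mf(pts(d))
  k=(abs(M[...,1])<20)&(M[...,0]<110)&(M[...,0]>15)&(M[...,2]>123)&(M[...,2]<245)
  Q=M[k];print(t)
  for x in range(23,110,8):
    R=Q[(Q[:,0]>=x)&(Q[:,0]<x+8)]
    if len(R):print(x,len(R),np.percentile(R[:,2],[5,50,95]).round(1),np.percentile(R[:,1],[2,98]).round())
  ims.append(cv2.resize(d["color"][140:260,170:290],(400,400),interpolation=cv2.INTER_CUBIC))
cv2.imwrite("pics/z67.png",np.hstack(ims)[:,:,::-1])
```

```text
6
23 79 [123.5 152.2 155.2] [-11.  20.]
31 78 [123.3 155.  158.4] [-9. 19.]
39 42 [123.4 159.6 161.7] [-2. 18.]
47 65 [161.1 167.3 237. ] [ 3. 18.]
55 83 [163.  187.7 237.2] [ 2. 19.]
63 181 [170.  194.7 239.6] [-13.  19.]
71 260 [173.6 215.8 243.1] [-15.  18.]
79 65 [173.7 182.4 185.6] [-14.  19.]
87 73 [176.1 181.8 184.9] [-16.  18.]
95 2 [123.  123.2 123.3] [-10.   9.]
7
23 87 [124.  150.3 152.4] [-18.  19.]
31 78 [123.6 152.4 155.1] [-15.  18.]
39 76 [124.3 156.  158.3] [-14.  18.]
47 61 [156.6 159.2 161.4] [-15.  18.]
55 68 [158.3 161.3 164. ] [-14.  18.]
63 65 [162.4 164.9 167. ] [-14.  18.]
71 67 [164.1 167.7 169.8] [-14.  18.]
79 58 [123.9 170.5 175.7] [-15.  19.]
87 110 [170.4 175.4 178.2] [-16.  18.]
103 3 [123.  123.1 123.5] [-17.  15.]
```

View pics/z67.png

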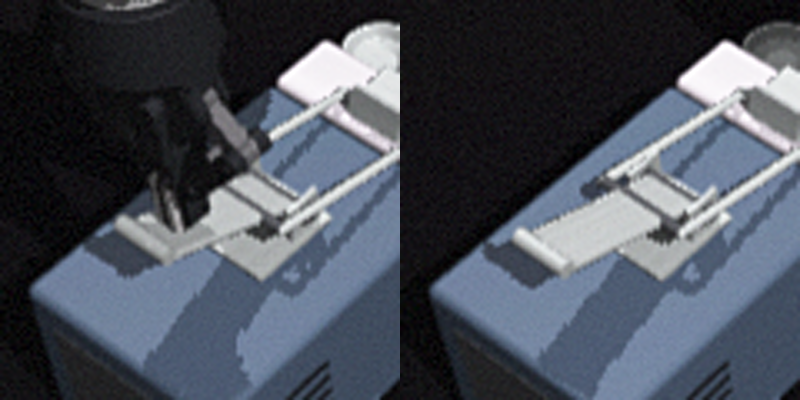

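Run:
```python
from h import *
d=load("side6.npz");T=d["camera_from_world"]
def proj(p):
    return cv2.projectPoints(np.array([p],float),cv2.Rodrigues(T[:3,:3])[0],T[:3,3],d["camera_matrix"],np.array([float(d["k1"]),0,0,0]))[0].ravel()
u=proj((601.1,-172.7,147.9));print(u,(u-[170,140])/120*400)
M=mf(pts(d))
for c,r in((185,235),(180,225),(175,215),(200,215),(210,205),(165,205),(160,185),(185,180),(150,150),(230,115)):
    print(c,r,M[int(140+r*.3),int(170+c*.3)].round(1))
# other frames check TCP tip, frame 4 (free air)
d=load("side4.npz");T=d["camera_from_world"];u=proj((448.1,-130.9,283.5));print("f4",u)
im=cv2.circle(d["color"].copy(),tuple(int(round(x)) for x in u),3,(255,0,0),1)
a=cv2.resize(im[60:160,220:340],(480,400),interpolation=cv2.INTER_NEAREST)
cv2.imwrite("pics/f4.png",a[:,:,::-1])
```

```text
[227.57532415 213.63257057] [191.91774718 245.44190191]
185 235 [ 67.2   7.7 171.3]
180 225 [ 67.3   6.7 178.4]
175 215 [ 71.1   8.3 190.8]
200 215 [ 60.1  14.8 185.5]
210 205 [ 37.2  -5.7 156.9]
165 205 [ 70.2   0.7 191.9]
160 185 [ 74.4   7.4 215.5]
185 180 [ 73.5  25.  229.9]
150 150 [ 77.5   9.7 243.6]
230 115 [-105.3 -153.8    5.4]
f4 [285.22221695 103.69008261]
```

View pics/f4.png

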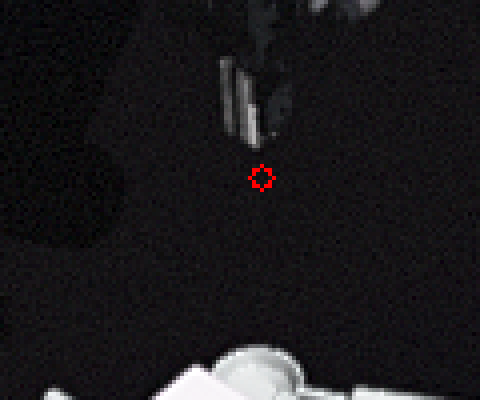

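The reported TCP is about 20 mm below the visible fingertip: at side pixel (285,104) the fingertip ends about 7 px higher. So the lever stopped at about 0.36 rad and isn't past centre yet, though the loop is still hooked. I'll go back and press about 25 mm lower.

>>> {"op": "apply_moves", "data": {
  "plan": [1,0.01,-0.04,0,0,1,0.02,-0.08,0,0,1,0.03,-0.12,0,0,1,0.04,-0.16,0,0,1,0.05,-0.2,0,0,1,0.06,-0.24,0,0,1,0.07,-0.28,0,0,1,0.08,-0.32,0,0]
}}

```text
clock: 8.97
position: [581.8, -99.2, 302.1]
ee_rot: [0.991, -0.132, -0.0, -0.0]
contact_force: [1.1, 0.3, 0.2]
gripper_width: -0.2
```

>>> {"op": "apply_moves", "data": {
  "plan": [1,0.011,-0.04,0,0,1,0.021,-0.08,0,0,1,0.021,-0.08,-0.035,0,1,0.021,-0.08,-0.07,0,1,0.021,-0.08,-0.1,0,1,0.021,-0.08,-0.13,0,1,0.021,-0.08,-0.15,0,1,0.021,-0.08,-0.155,0]
}}

```text
clock: 9.63
position: [599.8, -176.7, 142.2]
ee_rot: [0.991, -0.132, -0.004, -0.0]
contact_force: [0.4, 0.5, -0.5]
gripper_width: -0.4
```

>>> {"op": "apply_moves", "data": {
  "plan": [1,0.001,0.001,-0.005,0,1,0.002,0.001,-0.01,0,1,0.003,0.001,-0.015,0,1,0.003,0.001,-0.02,0,1,0.003,0.001,-0.02,0]
}}

```text
clock: 10.05
position: [607.0, -174.1, 127.0]
ee_rot: [0.991, -0.13, 0.001, -0.0]
contact_force: [0.5, 0.2, -0.1]
gripper_width: -0.1
```

```bash
python3 look.py 8
python3 - <<'E'
from h import *
M=mf(pts(load("side8.npz")))
k=(abs(M[...,1])<20)&(M[...,0]<110)&(M[...,0]>15)&(M[...,2]>123)&(M[...,2]<245)
Q=M[k]
for x in range(23,110,8):
    R=Q[(Q[:,0]>=x)&(Q[:,0]<x+8)]
    if len(R):print(x,len(R),np.percentile(R[:,2],[5,50,95]).round(1))
E
```

```text
10.05 [ 607.  -174.1  127. ] [ 64.5   0.8 127. ] [ 0.5  0.2 -0.1]
23 53 [123.3 144.2 146.9]
31 51 [123.4 144.8 147.1]
39 50 [123.2 146.  148.8]
47 44 [144.8 147.9 211.7]
55 65 [145.7 165.3 217.4]
63 76 [148.5 166.8 215.1]
71 308 [150.3 181.7 229.8]
79 257 [150.6 221.3 240.1]
87 62 [151.3 156.5 159. ]
95 80 [150.2 155.6 159.5]
103 3 [123.3 123.4 123.8]
```

View pics/l8.png

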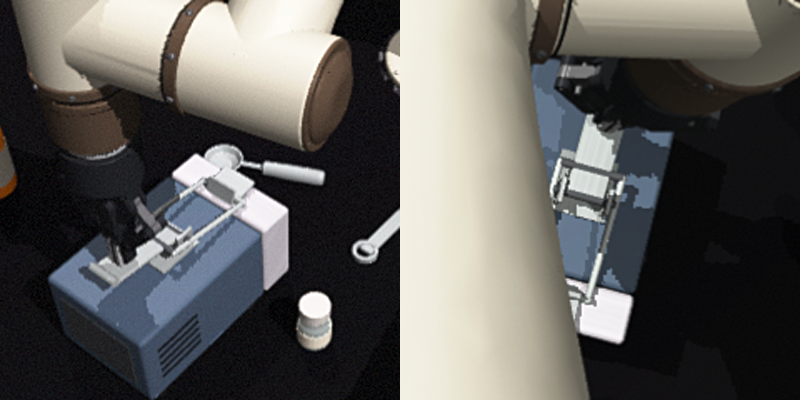

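The lever is down to about 0.13 rad with its tip at z ≈ 151, so I'll keep pressing.

>>> {"op": "apply_moves", "data": {
  "plan": [1,0,0,-0.004,0,1,0,0,-0.008,0,1,0,0,-0.01,0,1,0,0,-0.01,0]
}}

```text
clock: 10.48
position: [606.4, -174.0, 116.8]
ee_rot: [0.991, -0.13, -0.0, 0.0]
contact_force: [0.6, -0.9, 0.7]
gripper_width: 0.1
```

```bash
cat > lev.py <<'E'
import sys
from h import *
for n in("side","top"):
  M=mf(pts(load(n+sys.argv[1]+".npz")))
  k=(abs(M[...,1])<20)&(M[...,0]<110)&(M[...,0]>15)&(M[...,2]>134)&(M[...,2]<190)
  Q=M[k];print(n)
  for x in range(23,110,8):
    R=Q[(Q[:,0]>=x)&(Q[:,0]<x+8)]
    if len(R):print(x,len(R),np.percentile(R[:,2],[5,50,95]).round(1))
E
python3 look.py 9;python3 lev.py 9
```

```text
10.4833 [ 606.4 -174.   116.8] [ 63.9   0.7 116.8] [ 0.6 -0.9  0.7]
side
23 33 [138.5 141.1 144. ]
31 35 [136.9 140.9 143.4]
39 34 [138.7 140.4 143.8]
47 38 [137.9 140.6 143.9]
55 37 [137.7 140.6 157.9]
63 50 [138.6 142.3 165.3]
71 216 [139.7 161.1 188.1]
79 93 [137.9 140.8 186.4]
87 60 [138.1 142.  145.2]
95 89 [138.3 143.7 146.6]
top
23 132 [139.8 141.4 143.2]
31 127 [140.  141.7 143.3]
39 127 [139.5 141.6 143.3]
47 223 [140.2 144.2 188.4]
55 82 [140.6 152.2 184.2]
63 6 [139.4 140.3 151.1]
```

The lever face reads 141 mm along its whole length, which is flat. I'll retreat and check that it stays down.

>>> {"op": "apply_moves", "data": {
  "plan": [1,0,0,0.03,0,1,0,0,0.06,0,1,0,0,0.1,0,1,0,0,0.14,0,1,0,0,0.18,0,1,-0.01,0.04,0.18,0,1,-0.02,0.08,0.18,0,1,-0.03,0.12,0.18,0]
}}

```text
clock: 11.25
position: [576.1, -53.4, 297.3]
ee_rot: [0.991, -0.132, 0.001, -0.0]
contact_force: [0.4, 1.3, 0.1]
gripper_width: 0.0
```

>>> {"op": "apply_moves", "data": {
  "plan": [1,-0.01,0.04,0,0,1,-0.02,0.08,0,0,1,-0.03,0.12,0,0,1,-0.04,0.16,0,0,1,-0.05,0.2,0,0,1,-0.06,0.24,0,0,1,-0.07,0.28,0,0,1,-0.07,0.28,0,0]
}}

```text
clock: 11.92
position: [504.9, 231.4, 296.2]
ee_rot: [0.992, -0.127, -0.0, -0.001]
contact_force: [0.5, -0.8, 0.0]
gripper_width: 0.0
```

```bash
python3 look.py 10;python3 lev.py 10
python3 - <<'E'
from h import *
for t in("0","10"):
  d=load(f"top{t}.npz");M=mf(pts(d));c=d["color"].astype(int)
  for y in(-50,-45,45,50):
    k=(abs(M[...,1]-y)<2.5)&(abs(M[...,2]-120.5)<4)
    w=k&(c.min(2)>150);b=k&(c[...,2]-c[...,0]>15)
    print(t,y,"cover x",np.percentile(M[...,0][w],[2,98]).round(1),"blue front",np.percentile(M[...,0][b],2).round(1))
M=mf(pts(load("top10.npz")))
Q=M[(M[...,0]<-60)&(abs(M[...,1])<45)&(M[...,2]>123)]
for x in range(-128,-60,4):
    R=Q[(Q[:,0]>=x)&(Q[:,0]<x+4)]
    if len(R):print(x,len(R),np.percentile(R[:,2],[5,50,95]).round(1),np.percentile(R[:,1],[2,98]).round())
E
```

```text
11.9167 [504.9 231.4 296.2] [-139.1  366.1  296.2] [ 0.5 -0.8  0. ]
side
23 84 [138.5 141.1 143.9]
31 75 [137.9 140.6 143.2]
39 74 [139.  140.9 142.9]
47 77 [137.6 140.8 142.8]
55 74 [138.8 141.1 143.5]
63 79 [139.2 140.8 143.6]
71 78 [137.8 140.7 143.5]
79 81 [137.6 140.8 142.6]
87 60 [138.  141.9 145.5]
95 89 [139.1 143.7 147.1]
top
23 127 [139.7 141.8 143.5]
31 130 [139.6 141.6 143.3]
39 127 [139.6 141.8 143.3]
47 130 [139.7 141.5 143.3]
55 122 [139.8 141.6 143.5]
63 129 [140.  141.6 143.2]
71 122 [139.7 141.4 143.2]
79 127 [139.3 141.6 143.5]
87 144 [141.2 144.8 146.7]
95 16 [140.4 143.8 145. ]
0 -50 cover x [-118.9  -68.5] blue front -67.6
0 -45 cover x [-119.6  -78.1] blue front -69.3
0 45 cover x [-119.7  -79.4] blue front -68.7
0 50 cover x [-119.9  -78.6] blue front -68.1
10 -50 cover x [-116.4  -75.2] blue front -67.1
10 -45 cover x [-115.9  -74.9] blue front -67.0
10 45 cover x [-116.5  -74.7] blue front -68.0
10 50 cover x [-115.9  -75.3] blue front -67.5
-120 20 [128.9 130.5 132.1] [-19.  17.]
-116 81 [129.5 131.2 132.3] [-21.  19.]
-112 84 [127.9 130.3 132.4] [-22.  25.]
-108 80 [128.  130.3 132.4] [-20.  19.]
-104 81 [128.1 129.4 131.2] [-21.  19.]
-100 84 [126.  128.9 131. ] [-22.  24.]
-96 81 [126.7 128.5 130.2] [-21.  20.]
-92 126 [125.9 128.8 138.9] [-30.  29.]
-88 117 [127.4 137.9 141.1] [-30.  30.]
-84 85 [125.8 129.7 136.7] [-30.  29.]
-80 44 [123.1 126.2 130.3] [-33.  37.]
-76 25 [126.2 129.5 132.5] [-31.  31.]
-72 23 [128.1 130.1 131.7] [-31.  30.]
-68 25 [123.5 130.1 132.5] [-31.  37.]
-64 29 [123.2 130.9 132.8] [-35.  33.]
```

View pics/l10.png

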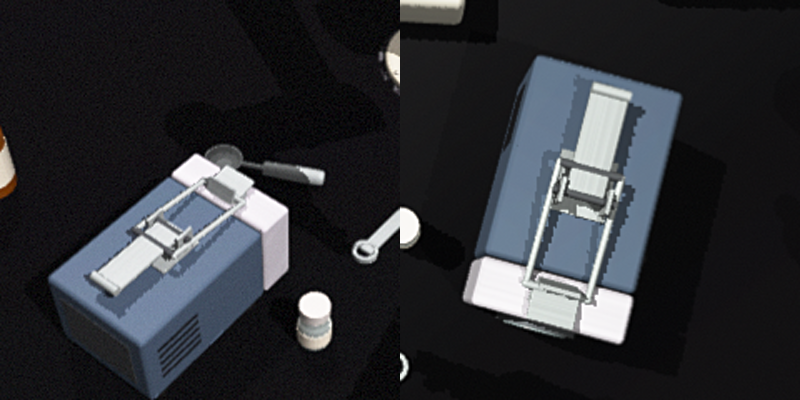

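The lever stays flat at 141 mm over its length, the cover has moved in by about 3.5 mm, and the loop is still hooked. The arm is clear, so I'll hand the job in.

```bash
python3 -c "
from bench import arm
print(arm.job_done())"
```

```text
the job is handed in; nothing more can be done
None
```

The open mill is now latched. I pushed the loop's tab forward from behind until the loop dropped over the keeper, with the lever still up. Then I pressed the lever back and down until it lay flat, and moved the arm well clear. The job was handed in at about 12 s, with no verdict reported.

**First press failed:** it left the lever at about 0.36 rad, not past centre. The visible fingertip sits about 20 mm above the reported TCP. I saw this in the pictures and pressed again about 25 mm lower.

**Last checks, with the arm clear:**
- **Lever:** its top face reads 141 mm along the whole length in both views, so it is flat, and it stayed down after release.
- **Cover:** it sits about 3.5 mm further in than at the start.
- **Loop:** the crossbar lies at about x = -90 mm in the mill's frame, in front of the keeper. The surface there reads about 129 mm high, so the bar's centre is around 125 mm.

**Disagreement:** the force reading was near zero during the final presses, although the lever clearly moved. I relied on the camera for the lever's position rather than the force.

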